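Thread the long nail brush out of the half-covered swab shelf

TASK

The long-handled wooden nail brush lies in the white swab shelf with its head under the frosted sliding door, and it is longer than the open half. Take it by the handle, tilt it handle end up and draw it out diagonally through the opening, without shifting or prying at the door and leaving everything else where it is. Finish while still holding it in the gripper, level and still, at least 12 cm above the top of the shelf and clear of everything, for me to take.

Things in the scene. Friction and masses are not known exactly. Their poses are not given: they have to be found in the camera images.
- brush: Long wooden nail brush, 210 mm, 90 g, on its flat back (bristles up) on the shelf floor. Origin: mid-length, on the underside; +x to the handle end, z up. Handle 18 mm wide, 20 thick, x=-43 to +105 mm, dark band at x=+85; grip it across its width. Head (heavier end, starts under the door) 40 mm wide, 24 thick with bristles, x=-105 to -41 mm.
- handle_end (a point): Free end of the brush handle, at its underside (brush x=+105 mm).
- head_end (a point): Far end of the brush head, at its underside (brush x=-105 mm); starts under the door.
- shelf: White MDF trough fixed to the worktop, 330 (x) x 240 (y) x 70 mm high. Origin: centre of underside; +x from covered half to open half. Walls 10 mm, full height; floor 12 mm thick. Inside x=-155..155 mm. A full-height divider at y=20..30 mm parts the brush's lane (y=-110..20) from the lane of denture box and clip (y=30..110). Guide strips on the long sides reach 77.5 mm.
- sliding_door: Frosted acrylic door, 168 (x) x 238 x 5 mm, lying over the shelf's near half, underside 70.5 mm and top 75.5 mm above the worktop. Slides along shelf x against about 3 N friction; leave it where it is. A metal knob 12 mm high stands on it 60 mm to the -x side of its middle. Origin: centre of its underside.
- door_edge (a point): Middle of the door's free edge, at its underside. The opening runs from here to the inside of the shelf's far end wall (shelf x=+155 mm), 138 to 152 mm long.
- denture_box: Yellow plastic denture box, 66 x 60 x 40 mm, closed, in the second lane of the shelf; bystander. Origin: centre of underside.
- hair_clip: Metal hair clip, 14 x 60 x 12 mm, in the second lane of the shelf; bystander. Origin: centre of underside.
- glass_jar: Open empty glass jar, 72 mm across, 85 mm tall, on the worktop; bystander. Origin: centre of underside.
- tube_holder: Closed cream tube holder, white cylinder with blue cap, 54 mm across, 125 mm tall, on the worktop; bystander. Origin: centre of underside.
- tooth_mug: Blue ceramic tooth mug, 72 mm across, 90 mm tall, on the worktop; bystander. Origin: centre of underside.
- soap_dish: White soap dish with a green bar of soap on it (one piece), 85 x 120 x 38 mm, on the worktop; bystander. Origin: centre of underside.
Things that resemble listed ones, but are neither listed nor needed, are in the scene too. Of the things like the brush, leave any that is purple; of the rest the smaller one is meant.

How it is judged (in metres and radians):
On the way:
1. the brush is tilted, its handle end raised out of the shelf while its head end is still under the door (angle between brush's own x axis and vertical below 1.4 rad and height (world z) of handle_end above 0.08 m and x of head_end in the frame of door_edge below 0 m and z of head_end in the frame of door_edge below 0 m), for 0.1 s.
At the end, for the whole second after the job is handed in: The brush is held in the fingers, still, level within 15 degrees, both its ends more than 0.18 m above the worktop (11 cm above the shelf's walls, asked for as 12 cm), touching neither shelf nor door; the door's edge within 12 mm and every bystander within 25 mm of where it started (height (world z) of each of handle_end, head_end above 0.18 m and angle between brush's own x axis and vertical between 1.31 and 1.83 rad and linear speed of brush below 0.03 m/s and angular speed of brush below 0.2 rad/s and contact force between brush and the fingers above 1 N and contact force between brush and shelf below 0.1 N and contact force between brush and sliding_door below 0.1 N and distance of door_edge from where it was at the start of the episode below 0.012 m and distance of each of denture_box, hair_clip, glass_jar, tube_holder, tooth_mug, soap_dish from where it was at the start of the episode below 0.025 m); the arm keeps its last pose, push and grip.
It fails at once if the sliding door was shifted by more than 12 mm (distance of door_edge from where it was at the start of the episode above 0.012 m).
It fails at once if the brush was pried against the door with more than 20 N (contact force between brush and sliding_door above 20 N).
It fails at once if a bystander was moved by more than 25 mm (distance of any of denture_box, hair_clip, glass_jar, tube_holder, tooth_mug, soap_dish from where it was at the start of the episode above 0.025 m).
It also fails if it takes over 32 s, if anything falls off the work surface, if the arm or the gripper's body presses on something with over 40 N, if the wrist force passes 120 N, or if a joint passes its speed limit or range.

ROBOT

A 6-joint arm with a two-finger parallel gripper is mounted at the origin on the work surface. World frame = base frame: x ahead of the robot, y to its left, z up, the work surface at z = 0. Lengths are in m, angles in degrees, forces in N, time in s.
With the tool pointing down it reaches from about 0.3 to 0.75 m from the base axis. Payload 8.5 kg.
Tool frame: the origin (TCP) lies at the very end of the fingers, on their centre line; the grasp point (between the pads) lies 19 mm behind it (env.grip_depth is the z of the grasp point in the tool frame, in m); z points along the fingers, y is the direction in which the jaws open and shut (so a half turn about z gives the same grasp; the last joint's range is limited). The gripper opens to 85 mm and grips with 20 to 120 N. Pads are 22 mm wide; open, the fingers measure 114 mm over their backs; the gripper's body (76 mm by 85 mm) begins 54 mm behind the grasp point. The pads swing forward as they close: fully open they stand 13 mm farther back than shut.
Start: joints at [54.929, 21.807, 74.336, -0, 83.858, -12.336], TCP at [0.213, 0.507, 0.203] pointing down, gripper open.
Joint ranges: [-178.18, 178.18], [-50.72, 133.34], [12.68, 142.11], [-81.47, 261.47], [9.98, 163.14], [-165.26, 165.26]. Speed limits (degrees/s): [136.94, 136.94, 180, 180, 180, 180].

INTERFACE

Orientations are given as a 3x3 rotation matrix whose columns are the frame's x, y, z axes.
In Python, from rig import env gives the robot as it stands.
- The arm moves only by the tool apply_moves, never from a script. Its argument "plan" is a list of rows, each an object of numbers: "tx", "ty", "tz": the shift along the world's x, y, z in mm; "rx", "ry", "rz": the turn, a rotation vector about the world's x, y, z in rad; "jaw": the opening, from -1 (shut) to 1 (fully open). A call has 1 to 12 rows; each row is the pose to reach, as a shift and turn from the pose measured when the call began; what a row does not reach only later rows make up. A row lasts 1/10 s, in which the tool goes at most 50 mm and 8.59 degrees, less where a joint would pass 70% of its speed; a pose out of reach is approached as far as the arm can. A call with a gripper value outside its range is refused whole. The fingers move at their own pace and stop on an object; "grip_force" is the grip in N (left out, the last holds). Time passes only in rows, so rows that repeat a pose let the fingers close. It gives the time, the measured TCP pose, the force and the opening at its end, in the units of the state.
- env.observe(): the state, without advancing time (a new reading comes with each control period).
- env.get_image(name): name is "side" or "top" or "wrist"; returns a dict with "image" (420x560x3 uint8, red, green, blue), "intrinsics" (3x3 intrinsics, pixels), "k1" (the pictures are not rectified: a ray, as slopes to the right and down, at radius r is drawn at 1 + k1 r^2 times it, then the intrinsics apply), "world_from_camera" (4x4, takes a point from camera to world coordinates). Camera axes: x right, y up, looking along -z (the intrinsics and any distortion apply to the point x, -y, -z); pixel columns grow to the right and rows downward; lengths in m; the calibration is good to about 2 mm. A picture is of the moment at which its call begins. There is no depth.
- env.close_job(): hands the job in, once; it reports no verdict.
The state is a dict: "time_s": time; "q": joint angles; "qvel": joint speeds; "joint_efforts": joint torques, N m; "position": TCP position; "tool_rot": TCP orientation; "ft_force": force on the tool from outside, world axes, zero at the start; "wrist_torque": the same for the moment, N m; "grip_width": finger opening in m.
Only numpy, scipy, OpenCV 4.12 (cv2) and the standard library are available. Lean on these libraries where they do the work, as an engineer would, in place of code of your own. Each camera call takes 0.05 s, during which the arm holds its last target.

## Working session

There is one attempt and no reset: what is moved stays moved. The work goes in short steps, Python scripts to look and compute and a tool call to move; the robot and the scene stay as the last step left them, time stands still between calls to the robot, and variables do not carry over. Pictures are saved under pics/ and viewed, and the job is handed in when it is done.

Besides the shell and the picture viewer there is one more tool, called after "Call:" in YAML: its name, and indented under it one key for each argument. apply_moves: Moves the arm, as the interface text tells. Its arguments: {"type":"object","properties":{"plan":{"type":"array","items":{"type":"object","properties":{"tx":{"type":"number"},"ty":{"type":"number"},"tz":{"type":"number"},"rx":{"type":"number"},"ry":{"type":"number"},"rz":{"type":"number"},"jaw":{"type":"number"}}}},"grip_force":{"type":"number"}},"required":["plan"]}

```bash
ls; mkdir -p pics
python3 - <<'E'
from rig import env
import cv2
for n in ["side","top","wrist"]:
    d=env.get_image(n); cv2.imwrite(f"pics/{n}0.png",d["image"][:,:,::-1])
    print(n,d["intrinsics"],d["k1"],d["world_from_camera"])
print(env.observe(), env.grip_depth)
E
```

```text
pics
side [[433.60609602   0.         273.59955744]
 [  0.         433.60609602 205.56532639]
 [  0.           0.           1.        ]] -0.04826521083404559 [[ 0.91540628  0.29670323 -0.2720267   0.19382026]
 [-0.40234351  0.69505844 -0.59583007 -0.69418583]
 [ 0.01228975  0.65487476  0.75563748  0.9340005 ]
 [ 0.          0.          0.          1.        ]]
top [[523.13336955   0.         262.49629321]
 [  0.         523.13336955 209.18113327]
 [  0.           0.           1.        ]] -0.18626588173271774 [[ 0.00835816  0.99488367 -0.10068079  0.40021352]
 [-0.99968859  0.01068088  0.02255325  0.00419725]
 [ 0.02351322  0.10046093  0.99466312  1.27579236]
 [ 0.          0.          0.          1.        ]]
wrist [[359.2384335    0.         282.37135887]
 [  0.         359.2384335  214.68845331]
 [  0.           0.           1.        ]] -0.08066239224526488 [[ 3.86677825e-01 -8.71652724e-01 -3.01167376e-01  1.34072016e-01]
 [ 9.22214652e-01  3.65254721e-01  1.26921726e-01  5.40329258e-01]
 [-6.28862257e-04 -3.26818784e-01  9.45086815e-01  3.74415222e-01]
 [ 0.00000000e+00  0.00000000e+00  0.00000000e+00  1.00000000e+00]]
{'time_s': 0.15, 'q': array([ 5.49282474e+01,  2.18318681e+01,  7.43722580e+01,  9.74379199e-04,
        8.38571935e+01, -1.23349294e+01]), 'qvel': array([ 0.02497571, -0.23631033, -0.17692866,  0.00348773, -0.01571927,
       -0.01080573]), 'joint_efforts': array([ 1.36144230e-03, -4.48630357e+01, -2.31345731e+01, -2.16178805e-04,
        3.77464341e-03,  1.74656356e-05]), 'position': array([0.2124183 , 0.50705548, 0.20227085]), 'tool_rot': array([[-9.22289099e-01,  3.86500223e-01, -6.28793536e-04],
       [ 3.86500657e-01,  9.22288725e-01, -8.66194538e-04],
       [ 2.45144806e-04, -1.04191089e-03, -9.99999427e-01]]), 'ft_force': array([ 0.29458042,  0.50991638, -0.662654  ]), 'wrist_torque': array([-0.04830503,  0.02530379,  0.01679074]), 'grip_width': 0.08532894202165257} -0.0187
```

View pics/top0.png

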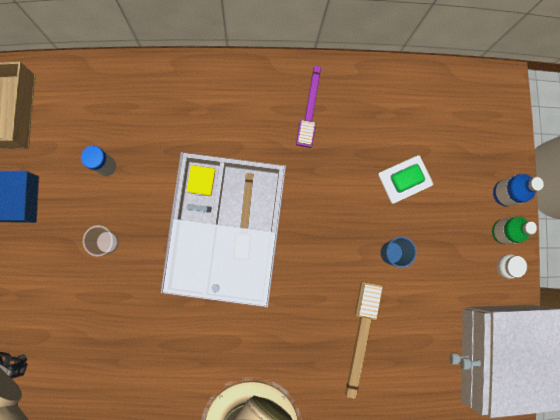

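View pics/side0.png

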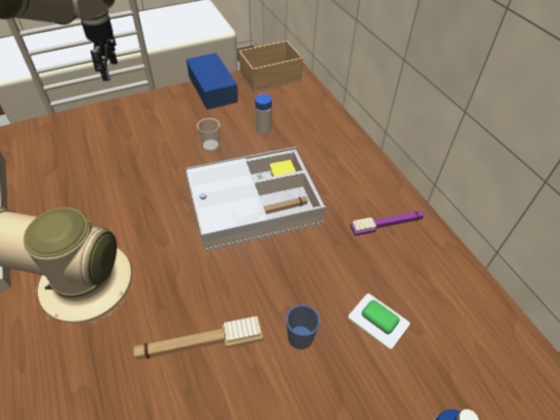

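View pics/wrist0.png

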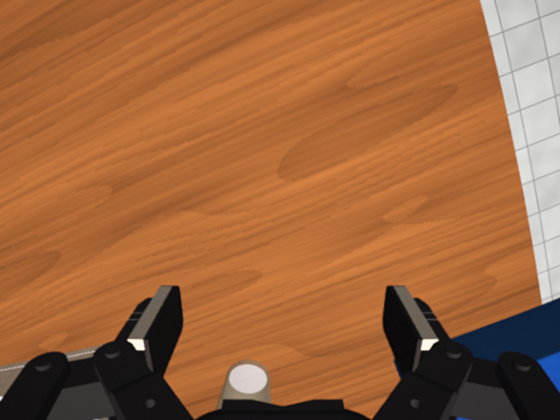

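Candidates for the brush in the top view are purple at (310,105), which is excluded; a large wooden one on the worktop at (365,340); and a smaller wooden one in the shelf at (247,205). The one in the shelf fits: it isn't purple, it's the smaller, and its head is under the door. I'll confirm with a crop.

```bash
cat > h.py <<'E'
import numpy as np, cv2
def ray(d,u,v):
    K=np.array(d["intrinsics"]); k1=d["k1"]
    p=cv2.undistortPoints(np.array([[[u,v]]],float),K,np.array([k1,0,0,0.]),None).ravel()
    T=np.array(d["world_from_camera"]); r=T[:3,:3]@np.array([p[0],-p[1],-1]); return T[:3,3],r
def at_z(d,u,v,z):
    o,r=ray(d,u,v); return o+r*(z-o[2])/r[2]
def proj(d,P):
    T=np.array(d["world_from_camera"]); c=(np.asarray(P,float)-T[:3,3])@T[:3,:3]
    c=c*np.array([1,-1,-1])
    q,_=cv2.projectPoints(c.reshape(-1,1,3),np.zeros(3),np.zeros(3),np.array(d["intrinsics"]),np.array([d["k1"],0,0,0.]))
    return q.reshape(-1,2)
E
python3 - <<'E'
from rig import env
import cv2
im=env.get_image("top")["image"][:,:,::-1]
cv2.imwrite("pics/ct.png",cv2.resize(im[145:315,150:300],None,fx=3.5,fy=3.5,interpolation=cv2.INTER_CUBIC))
im=env.get_image("side")["image"][:,:,::-1]
cv2.imwrite("pics/cs.png",cv2.resize(im[140:250,180:330],None,fx=5,fy=5,interpolation=cv2.INTER_CUBIC))
E
```

```text
(no output)
```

View pics/ct.png

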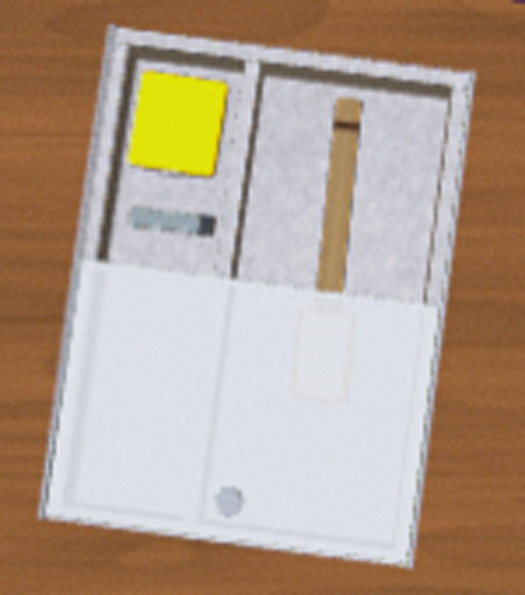

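View pics/cs.png

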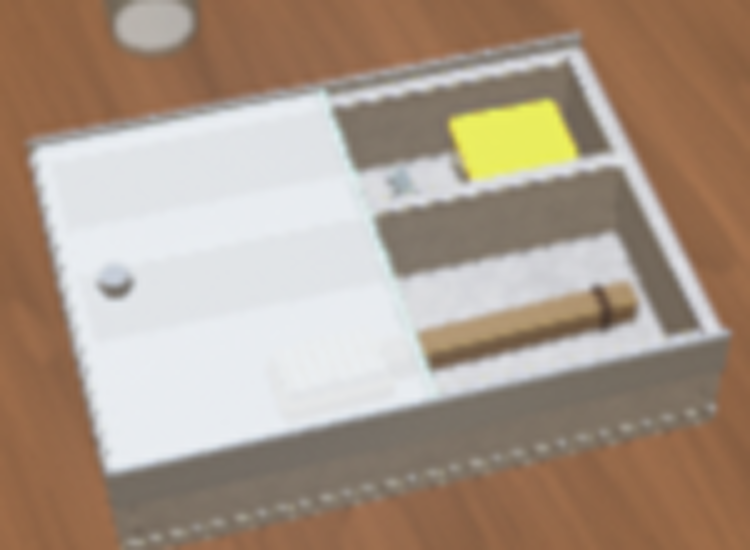

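The crop confirms it: the small wooden brush in the shelf has its handle end at crop (348,98), enters under the door at (331,291), and its white head shows through the frosted door. Now I'll measure.

Run:
```python
from rig import env
from h import *
np.set_printoptions(precision=4,suppress=True)
d=env.get_image("top"); s=env.get_image("side")
f=lambda p,z:at_z(d,p[0]/3.5+150-.36,p[1]/3.5+145-.36,z)
g=lambda p,z:at_z(s,p[0]/5+180-.4,p[1]/5+140-.4,z)
h1=f((348,98),.032);h2=f((331,291),.032)
print("handle end",h1,"near door",h2,"yaw",np.degrees(np.arctan2(*(h1-h2)[[1,0]])))
print("band",f((347,126),.032), "head far end",f((321,397),.034))
print("side handle end top",g((625,285),.032), g((637,303),.022), "band",g((600,297),.032))
dl=f((85,263),.0755);dr=f((437,307),.0755);print("door edge",dl,dr,"yaw",np.degrees(np.arctan2(-(dl-dr)[0],(dl-dr)[1])))
print("side door",g((327,92),.0755),g((437,393),.0755))
for n,p in dict(farL=(108,27),farR=(474,73),nearR=(411,567),nearL=(40,518)).items(): print(n,f(p,.0725))
print("box",f((180,120),.052),"clip",f((172,220),.024))
```

```text
handle end [0.6142 0.0091 0.032 ] near door [0.4811 0.0192 0.032 ] yaw -4.334441474354781
band [0.5947 0.0095 0.032 ] head far end [0.4091 0.0251 0.034 ]
side handle end top [0.612  0.0134 0.032 ] [0.6168 0.0063 0.022 ] band [0.5951 0.0108 0.032 ]
door edge [0.495  0.181  0.0755] [ 0.4685 -0.0511  0.0755] yaw -6.510649103979719
side door [0.5    0.182  0.0755] [ 0.4702 -0.0497  0.0755]
farL [0.6539 0.1704 0.0725]
farR [ 0.6252 -0.075   0.0725]
nearR [ 0.2983 -0.0354  0.0725]
nearL [0.3272 0.2079 0.0725]
box [0.5945 0.1225 0.052 ] clip [0.5293 0.1292 0.024 ]
```

Call:
apply_moves:
  plan:
    - {"tx":25,"ty":-35,"tz":20,"rz":0.02,"jaw":0.1}
    - {"tx":50,"ty":-70,"tz":30,"rz":0.05,"jaw":0.1}
    - {"tx":75,"ty":-105,"tz":30,"rz":0.07,"jaw":0.1}
    - {"tx":100,"ty":-140,"tz":30,"rz":0.09,"jaw":0.1}
    - {"tx":125,"ty":-175,"tz":30,"rz":0.11,"jaw":0.1}
    - {"tx":150,"ty":-210,"tz":30,"rz":0.14,"jaw":0.1}
    - {"tx":175,"ty":-245,"tz":30,"rz":0.16,"jaw":0.1}
    - {"tx":200,"ty":-280,"tz":30,"rz":0.18,"jaw":0.1}
    - {"tx":225,"ty":-315,"tz":30,"rz":0.2,"jaw":0.1}
    - {"tx":250,"ty":-350,"tz":30,"rz":0.23,"jaw":0.1}
    - {"tx":275,"ty":-385,"tz":30,"rz":0.25,"jaw":0.1}
    - {"tx":300,"ty":-420,"tz":30,"rz":0.27,"jaw":0.1}

```text
validation failed for argument at $.pl...
```

Call:
apply_moves:
  plan:
    - {"tx":25.0,"ty":-35.0,"tz":20.0,"rx":0.0,"ry":0.0,"rz":0.02,"jaw":0.1}

```text
time_s: 0.45
position: [0.2355, 0.473, 0.2204]
tool_rot: [[-0.932, 0.364, -0.004], [0.364, 0.932, -0.003], [0.002, -0.004, -1.0]]
ft_force: [1.3, -0.1, 0.0]
grip_width: 0.0735
```

Call:
apply_moves:
  plan:
    - {"tx":25,"ty":-35,"tz":5,"rx":0,"ry":0,"rz":0.02,"jaw":0.1}
    - {"tx":51,"ty":-71,"tz":10,"rx":0,"ry":0,"rz":0.05,"jaw":0.1}
    - {"tx":77,"ty":-108,"tz":10,"rx":0,"ry":0,"rz":0.07,"jaw":0.1}
    - {"tx":103,"ty":-144,"tz":10,"rx":0,"ry":0,"rz":0.09,"jaw":0.1}
    - {"tx":129,"ty":-180,"tz":10,"rx":0,"ry":0,"rz":0.11,"jaw":0.1}
    - {"tx":155,"ty":-217,"tz":10,"rx":0,"ry":0,"rz":0.14,"jaw":0.1}
    - {"tx":181,"ty":-253,"tz":10,"rx":0,"ry":0,"rz":0.16,"jaw":0.1}
    - {"tx":207,"ty":-289,"tz":10,"rx":0,"ry":0,"rz":0.18,"jaw":0.1}
    - {"tx":233,"ty":-326,"tz":10,"rx":0,"ry":0,"rz":0.2,"jaw":0.1}
    - {"tx":259,"ty":-362,"tz":10,"rx":0,"ry":0,"rz":0.23,"jaw":0.1}
    - {"tx":285,"ty":-399,"tz":10,"rx":0,"ry":0,"rz":0.26,"jaw":0.1}
    - {"tx":310,"ty":-434,"tz":10,"rx":0,"ry":0,"rz":0.28,"jaw":0.1}

```text
time_s: 1.65
position: [0.5464, 0.0371, 0.2304]
tool_rot: [[-0.996, 0.091, -0.003], [0.091, 0.996, -0.004], [0.002, -0.004, -1.0]]
ft_force: [0.5, 0.2, -0.6]
grip_width: 0.047
```

Call:
apply_moves:
  plan:
    - {"tx":10,"ty":-14,"tz":-15,"rx":0,"ry":0,"rz":0.01,"jaw":0.1}
    - {"tx":18,"ty":-24,"tz":-30,"rx":0,"ry":0,"rz":0.01,"jaw":0.1}
    - {"tx":18,"ty":-24,"tz":-40,"rx":0,"ry":0,"rz":0.01,"jaw":0.1}
    - {"tx":18,"ty":-24,"tz":-40,"rx":0,"ry":0,"rz":0.01,"jaw":0.1}

```text
time_s: 2.05
position: [0.5632, 0.014, 0.1887]
tool_rot: [[-0.997, 0.081, -0.006], [0.081, 0.997, -0.003], [0.006, -0.004, -1.0]]
ft_force: [0.4, 0.3, -0.5]
grip_width: 0.0466
```

Run:
```python
from rig import env
from h import *
d=env.get_image("wrist"); im=d["image"][:,:,::-1].copy()
cv2.imwrite("pics/w1.png",im)
cv2.imwrite("pics/w1b.png",cv2.resize(im,(800,600),interpolation=cv2.INTER_CUBIC))
print(env.observe()["position"],env.observe()["tool_rot"])
b=np.array([np.cos(np.radians(-4.5)),np.sin(np.radians(-4.5)),0])
print(proj(d,[np.array([.6143,.0095,.032]),np.array([.6143,.0095,.032])-.13*b])*[800/560,600/420])
```

```text
[0.56360443 0.01421589 0.19000611] [[-0.99674905  0.08046265 -0.00413379]
 [ 0.08047824  0.99674929 -0.00375549]
 [ 0.00381818 -0.00407597 -0.9999844 ]]
[[402.76987295 338.66042414]
 [402.1043031  142.93115197]]
```

View pics/w1b.png

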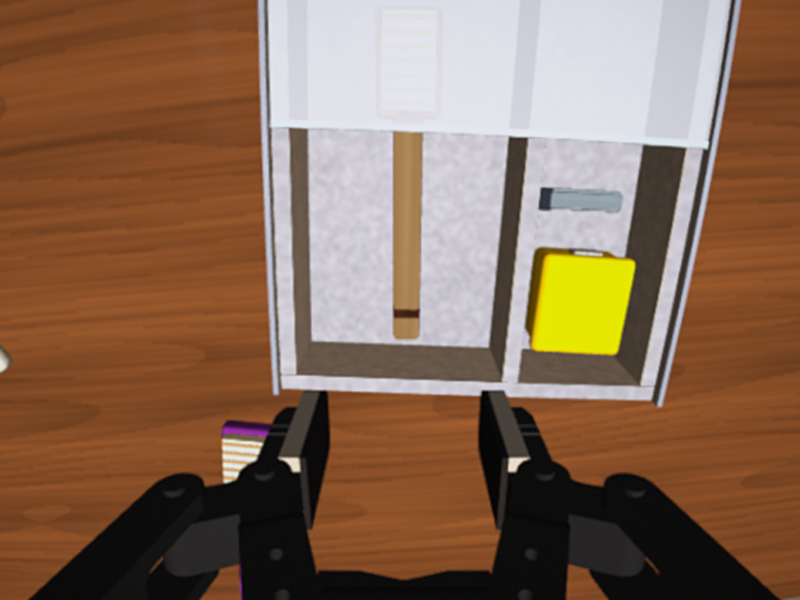

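The wrist view shows the handle end at (406,338) and the handle entering under the door at (407,132). The lane is clear on both sides, and the brush sits about 2 mm in +y from my estimate. I'll descend.

Call:
apply_moves:
  plan:
    - {"tx":0,"ty":1.5,"tz":-30,"rx":0,"ry":0,"rz":0,"jaw":0.1}
    - {"tx":0,"ty":1.5,"tz":-60,"rx":0,"ry":0,"rz":0,"jaw":0.1}
    - {"tx":0,"ty":1.5,"tz":-90,"rx":0,"ry":0,"rz":0,"jaw":0.1}
    - {"tx":0,"ty":1.5,"tz":-120,"rx":0,"ry":0,"rz":0,"jaw":0.1}
    - {"tx":0,"ty":1.5,"tz":-140,"rx":0,"ry":0,"rz":0,"jaw":0.1}
    - {"tx":0,"ty":1.5,"tz":-155,"rx":0,"ry":0,"rz":0,"jaw":0.1}
    - {"tx":0,"ty":1.5,"tz":-165,"rx":0,"ry":0,"rz":0,"jaw":0.1}
    - {"tx":0,"ty":1.5,"tz":-171,"rx":0,"ry":0,"rz":0,"jaw":0.1}
    - {"tx":0,"ty":1.5,"tz":-173,"rx":0,"ry":0,"rz":0,"jaw":0.1}
    - {"tx":0,"ty":1.5,"tz":-173,"rx":0,"ry":0,"rz":0,"jaw":0.1}

```text
time_s: 3.1
position: [0.5639, 0.0159, 0.0175]
tool_rot: [[-0.997, 0.08, -0.003], [0.08, 0.997, -0.004], [0.003, -0.004, -1.0]]
ft_force: [-0.1, -0.3, -0.1]
grip_width: 0.0473
```

Run:
```python
from rig import env
from h import *
im=env.get_image("side")["image"][:,:,::-1]
cv2.imwrite("pics/s2.png",cv2.resize(im[110:250,180:340],None,fx=4,fy=4,interpolation=cv2.INTER_CUBIC))
o=env.observe();print(o["position"],o["ft_force"])
```

```text
[0.56393778 0.01579412 0.01764156] [-0.39322008  1.02884156  0.06196469]
```

View pics/s2.png

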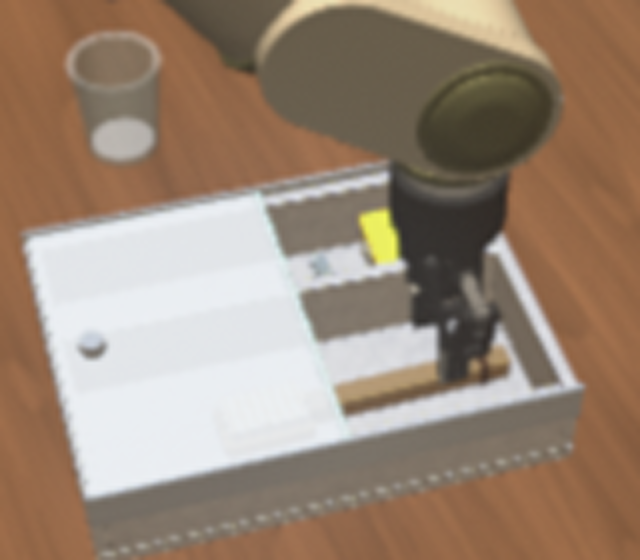

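Fingers straddle the handle at crop (455,355), just behind the dark band, clear of the walls and door. I'll close the gripper.

Call:
apply_moves:
  plan:
    - {"tx":0,"ty":0,"tz":-1.5,"rx":0,"ry":0,"rz":0,"jaw":-0.3}
    - {"tx":0,"ty":0,"tz":-1.5,"rx":0,"ry":0,"rz":0,"jaw":-0.6}
    - {"tx":0,"ty":0,"tz":-1.5,"rx":0,"ry":0,"rz":0,"jaw":-1}
    - {"tx":0,"ty":0,"tz":-1.5,"rx":0,"ry":0,"rz":0,"jaw":-1}
    - {"tx":0,"ty":0,"tz":-1.5,"rx":0,"ry":0,"rz":0,"jaw":-1}
    - {"tx":0,"ty":0,"tz":-1.5,"rx":0,"ry":0,"rz":0,"jaw":-1}
  grip_force: 70

```text
time_s: 3.75
position: [0.5639, 0.0158, 0.0162]
tool_rot: [[-0.997, 0.08, -0.003], [0.08, 0.997, -0.004], [0.003, -0.004, -1.0]]
ft_force: [-0.2, -0.1, -0.6]
grip_width: 0.0002
```

Run:
```python
from rig import env
from h import *
im=env.get_image("side")["image"][:,:,::-1]
cv2.imwrite("pics/s3.png",cv2.resize(im[130:240,240:340],None,fx=5,fy=5,interpolation=cv2.INTER_CUBIC))
im=env.get_image("wrist")["image"][:,:,::-1]
cv2.imwrite("pics/w3.png",im)
o=env.observe();print(o["position"],o["grip_width"],o["ft_force"])
```

```text
[0.56394533 0.01578791 0.0161787 ] -0.00017668084807148288 [-0.18818303  0.21753848 -0.35867903]
```

View pics/s3.png

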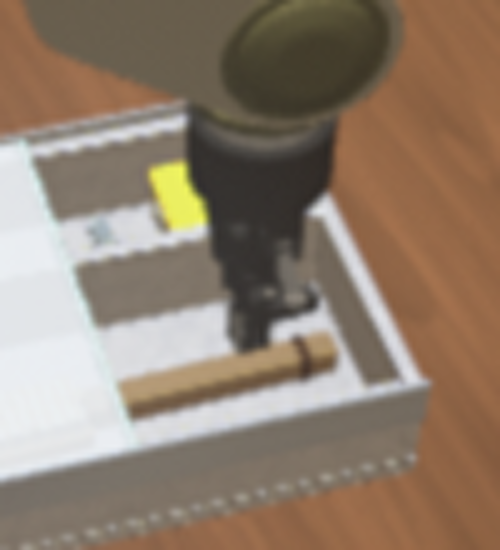

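View pics/w3.png

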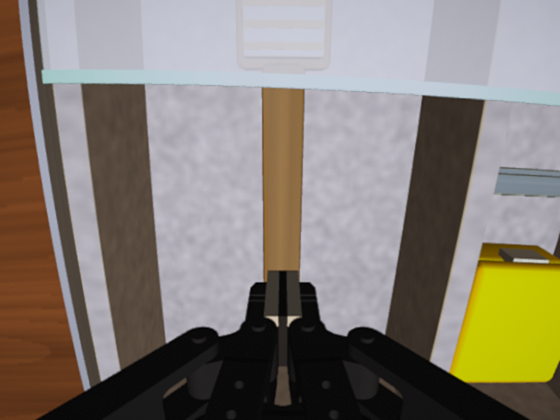

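Run:
```python
from rig import env
from h import *
o=env.observe();p=o["position"]
for n in ["side","wrist","top"]:
    d=env.get_image(n); 
    P=[p,p+[0,0,.016],p+[0,0,.037]]
    q=proj(d,P); print(n,q, (q-[240,130])*5 if n=="side" else "")
    if n=="side":
        im=d["image"][:,:,::-1].copy()
        big=cv2.resize(im[150:230,250:330],None,fx=7,fy=7,interpolation=cv2.INTER_CUBIC)
        for x in q: cv2.circle(big,tuple(int(v) for v in ((x-[250,150]+.5)*7)),4,(0,0,255),1)
        cv2.imwrite("pics/s4.png",big)
    if n=="top":
        cv2.imwrite("pics/t4.png",cv2.resize(d["image"][150:250,200:300,::-1],None,fx=5,fy=5,interpolation=cv2.INTER_CUBIC))
```

```text
side [[288.5177286  204.7702188 ]
 [288.73802779 200.99259148]
 [289.0337844  195.91809036]] [[242.58864299 373.85109401]
 [243.69013895 354.9629574 ]
 [245.16892202 329.59045178]]
wrist [[281.38675135 259.90250376]
 [281.19132331 274.37252384]
 [280.87874131 297.5324597 ]] 
top [[246.08124345 194.15069897]
 [246.03009573 193.28937846]
 [245.96098935 192.12521423]]
```

View pics/s4.png

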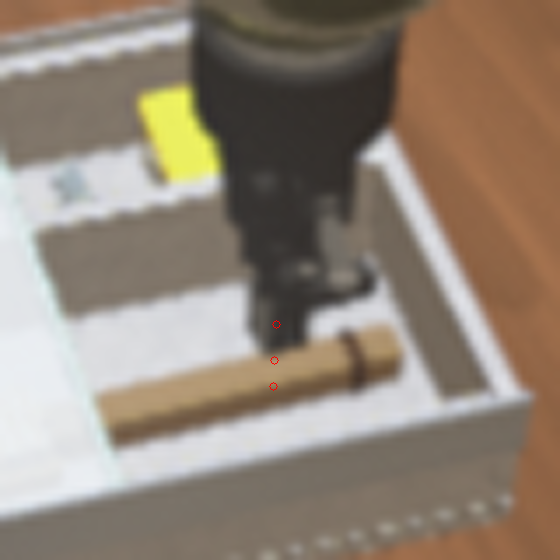

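View pics/t4.png

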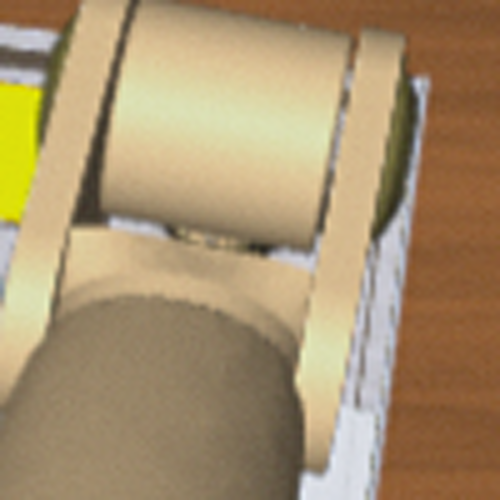

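Run:
```python
from rig import env
from h import *
o=env.observe();p=o["position"];R=np.array(o["tool_rot"])
d=env.get_image("wrist"); im=d["image"][:,:,::-1]
big=cv2.resize(im[220:360,210:360],None,fx=5,fy=5,interpolation=cv2.INTER_CUBIC)
for dz,c in [(0,(0,0,255)),(-.0187,(0,255,0)),(-.03,(255,0,0))]:
  for dx in (-.011,.011):
    q=proj(d,[p+R@[dx,0,dz]])[0]; print(dz,dx,q)
    cv2.circle(big,tuple(int(v) for v in ((q-[210,220]+.5)*5)),5,c,2)
cv2.imwrite("pics/w5.png",big)
```

```text
0 -0.011 [281.42763758 278.17053791]
0 0.011 [281.37818684 240.82855683]
-0.0187 -0.011 [281.36406864 296.81003206]
-0.0187 0.011 [281.30571632 256.51048986]
-0.03 -0.011 [281.31950762 309.93425385]
-0.03 0.011 [281.25436791 267.65750228]
```

View pics/w5.png

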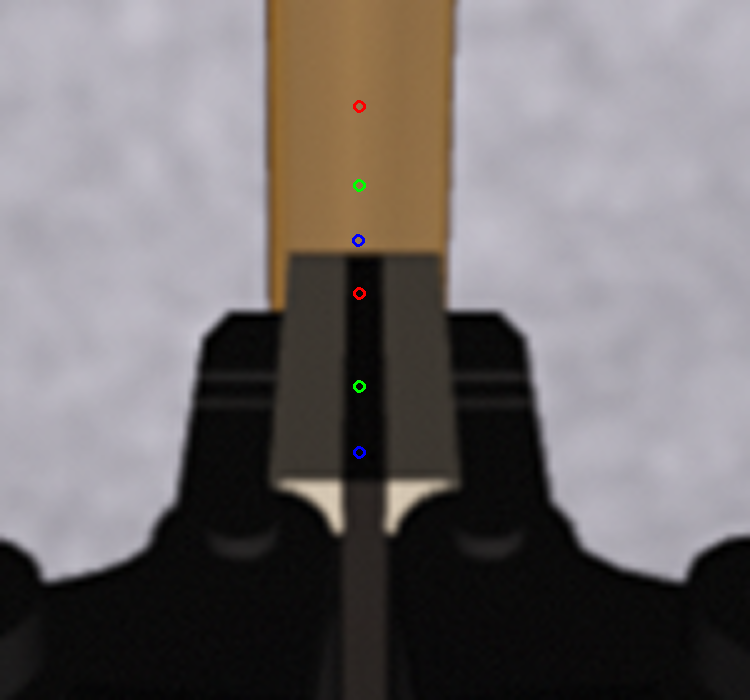

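Run:
```python
from rig import env
from h import *
d=env.get_image("wrist"); 
print(d["world_from_camera"][:3,3])
# handle edges in w5 crop at row 200: 267..452 ; -> px
for r in (20,200):
  a,b=(268,455) if r==20 else (269,449)
  for z in (.032,.022,.012,.005):
    A=at_z(d,a/5+210,r/5+220,z);B=at_z(d,b/5+210,r/5+220,z);print(r,z,A,np.linalg.norm(A-B))
# lane walls at floor: w3 row 200: inner-floor left 153, right 410 approx
for z in (.012,.0,-.01):
  A=at_z(d,154,200,z);B=at_z(d,409,200,z);print(z,A,B,np.linalg.norm(A-B))
# door edge top
for z in (.0755,.065,.055):
  A=at_z(d,44,70,z);B=at_z(d,440,88,z);print("door",z,A,B)
```

```text
[0.47971649 0.02371018 0.18860085]
20 0.032 [0.53714039 0.00977347 0.032     ] 0.01739762612492031
20 0.022 [0.54080729 0.00888352 0.022     ] 0.01850857958346882
20 0.012 [0.54447418 0.00799357 0.012     ] 0.019619533042017325
20 0.005 [0.54704101 0.00737061 0.005     ] 0.02039720046300129
200 0.032 [0.55560293 0.00805199 0.032     ] 0.017371150181810107
200 0.022 [0.56044878 0.00705211 0.022     ] 0.01848041297633609
200 0.012 [0.56529464 0.00605223 0.012     ] 0.019589675770862083
200 0.005 [0.56868673 0.00535232 0.005     ] 0.020366159727030292
0.012 [ 0.52679433 -0.04749896  0.012     ] [0.53729749 0.08416251 0.012     ] 0.1320797451296375
0.0 [ 0.52999327 -0.0523376   0.        ] [0.54121011 0.08827024 0.        ] 0.1410545428075473
-0.01 [ 0.53265904 -0.05636981 -0.01      ] [ 0.54447063  0.09169335 -0.01      ] 0.14853354087247217
door 0.0755 [ 0.46564002 -0.04914484  0.0755    ] [0.48162947 0.07121445 0.0755    ]
door 0.065 [ 0.46433319 -0.05590852  0.065     ] [0.48180707 0.07562462 0.065     ]
door 0.055 [ 0.4630886  -0.06235011  0.055     ] [0.48197621 0.07982479 0.055     ]
```

The gripper shut on nothing. Pictures show the visible fingertips well behind the reported TCP: about 25 mm, with side view crop (280,350) against a TCP projection at (273,386). The fingers are above the handle. The brush hasn't moved. I'll reopen and go lower in small steps, watching the force.

Call:
apply_moves:
  plan:
    - {"tx":0,"ty":0,"tz":0,"rx":0,"ry":0,"rz":0,"jaw":0}
    - {"tx":0,"ty":0,"tz":0,"rx":0,"ry":0,"rz":0,"jaw":0}
    - {"tx":0,"ty":0,"tz":0,"rx":0,"ry":0,"rz":0,"jaw":0}
    - {"tx":0,"ty":0,"tz":0,"rx":0,"ry":0,"rz":0,"jaw":0}
    - {"tx":0,"ty":0,"tz":0,"rx":0,"ry":0,"rz":0,"jaw":0}

```text
time_s: 4.6
position: [0.564, 0.0158, 0.0162]
tool_rot: [[-0.997, 0.08, -0.003], [0.08, 0.997, -0.004], [0.003, -0.004, -1.0]]
ft_force: [0.5, -0.4, 0.9]
grip_width: 0.0424
```

Run:
```python
from rig import env
from h import *
o=env.observe();p=o["position"];R=np.array(o["tool_rot"]);print(p,o["grip_width"])
d=env.get_image("wrist"); im=d["image"][:,:,::-1]
big=cv2.resize(im[200:400,180:390],None,fx=3.6,fy=3.0,interpolation=cv2.INTER_CUBIC)
cv2.imwrite("pics/w6.png",big)
d=env.get_image("side"); im=d["image"][:,:,::-1]
big=cv2.resize(im[150:230,250:330],None,fx=7,fy=7,interpolation=cv2.INTER_CUBIC)
cv2.imwrite("pics/s6.png",big)
```

```text
[0.56396409 0.01579951 0.01619252] 0.04242335881330665
```

View pics/w6.png

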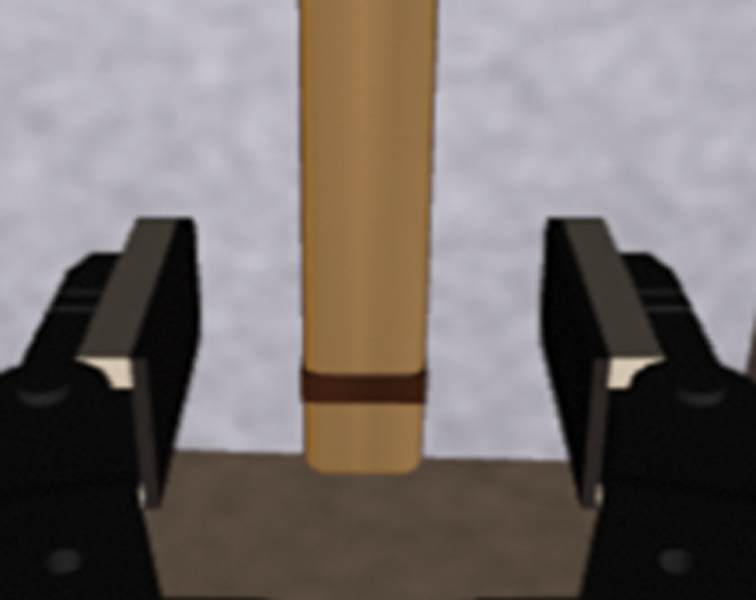

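View pics/s6.png

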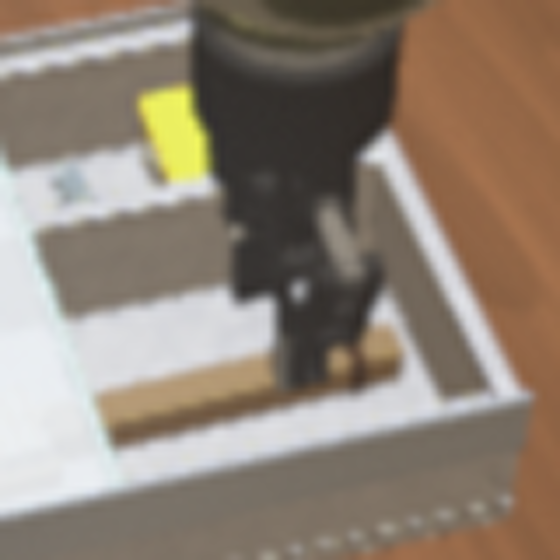

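Triangulating the pad corners at pixels (232.8,272.7) and (332.2,272.7) puts the tips at z ≈ 52 mm, about 36 mm behind the TCP at this opening. So I need to go about 26 mm lower.

Call:
apply_moves:
  plan:
    - {"tx":0,"ty":0,"tz":-4,"rx":0,"ry":0,"rz":0,"jaw":0}
    - {"tx":0,"ty":0,"tz":-8,"rx":0,"ry":0,"rz":0,"jaw":0}
    - {"tx":0,"ty":0,"tz":-12,"rx":0,"ry":0,"rz":0,"jaw":0}
    - {"tx":0,"ty":0,"tz":-15,"rx":0,"ry":0,"rz":0,"jaw":0}
    - {"tx":0,"ty":0,"tz":-18,"rx":0,"ry":0,"rz":0,"jaw":0}
    - {"tx":0,"ty":0,"tz":-18,"rx":0,"ry":0,"rz":0,"jaw":0}

```text
time_s: 5.3
position: [0.5637, 0.0158, -0.0023]
tool_rot: [[-0.997, 0.08, -0.004], [0.08, 0.997, -0.004], [0.003, -0.004, -1.0]]
ft_force: [-0.2, 0.3, 0.2]
grip_width: 0.043
```

```bash
cat > tips.py <<'E'
from rig import env
from h import *
import sys
t=sys.argv[1]
o=env.observe();p=o["position"];print(p,o["grip_width"],o["ft_force"])
d=env.get_image("wrist"); im=d["image"][:,:,::-1]
cv2.imwrite(f"pics/w{t}.png",cv2.resize(im[200:400,180:390],None,fx=3.6,fy=3.0,interpolation=cv2.INTER_CUBIC))
d=env.get_image("side"); im=d["image"][:,:,::-1]
cv2.imwrite(f"pics/s{t}.png",cv2.resize(im[150:230,250:330],None,fx=7,fy=7,interpolation=cv2.INTER_CUBIC))
E
python3 tips.py 7
```

```text
[ 0.56372849  0.01581749 -0.00230011] 0.042982977256764164 [-0.1952164   0.32383757  0.17826375]
```

View pics/w7.png

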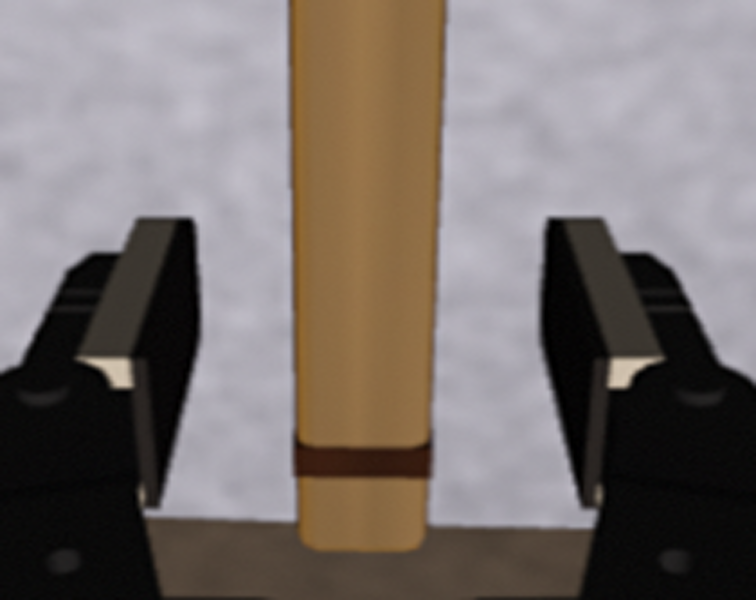

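View pics/s7.png

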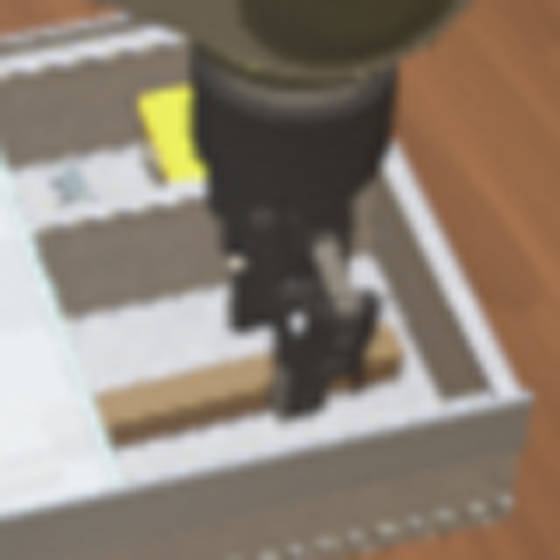

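No contact at reported z = -2 mm, which confirms the offset. Down another 12 mm.

Call:
apply_moves:
  plan:
    - {"tx":0,"ty":0,"tz":-3,"rx":0,"ry":0,"rz":0,"jaw":0}
    - {"tx":0,"ty":0,"tz":-6,"rx":0,"ry":0,"rz":0,"jaw":0}
    - {"tx":0,"ty":0,"tz":-9,"rx":0,"ry":0,"rz":0,"jaw":0}
    - {"tx":0,"ty":0,"tz":-12,"rx":0,"ry":0,"rz":0,"jaw":0}
    - {"tx":0,"ty":0,"tz":-12,"rx":0,"ry":0,"rz":0,"jaw":0}

```text
time_s: 5.9
position: [0.5637, 0.0158, -0.0144]
tool_rot: [[-0.997, 0.08, -0.004], [0.08, 0.997, -0.004], [0.004, -0.004, -1.0]]
ft_force: [0.3, 0.1, -0.8]
grip_width: 0.0426
```

```bash
python3 tips.py 8
```

```text
[ 0.56369057  0.01582719 -0.01435457] 0.04257633868600769 [ 0.34026209  0.08790978 -0.82161554]
```

View pics/s8.png

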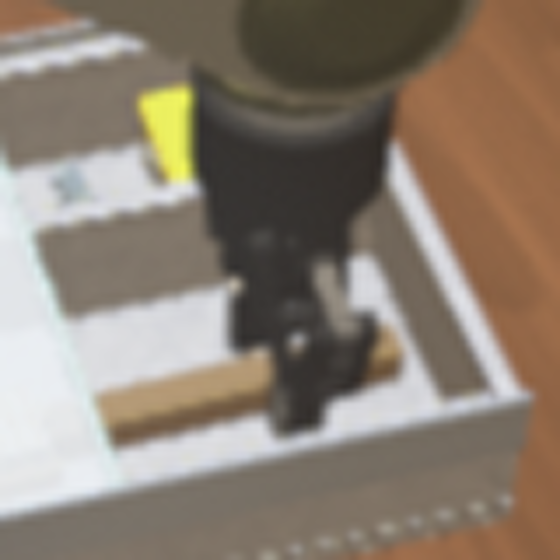

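Call:
apply_moves:
  plan:
    - {"tx":0,"ty":0,"tz":0,"rx":0,"ry":0,"rz":0,"jaw":-0.3}
    - {"tx":0,"ty":0,"tz":0,"rx":0,"ry":0,"rz":0,"jaw":-0.6}
    - {"tx":0,"ty":0,"tz":0,"rx":0,"ry":0,"rz":0,"jaw":-1}
    - {"tx":0,"ty":0,"tz":0,"rx":0,"ry":0,"rz":0,"jaw":-1}
    - {"tx":0,"ty":0,"tz":0,"rx":0,"ry":0,"rz":0,"jaw":-1}
    - {"tx":0,"ty":0,"tz":0,"rx":0,"ry":0,"rz":0,"jaw":-1}
  grip_force: 70

```text
time_s: 6.6
position: [0.5641, 0.0158, -0.0135]
tool_rot: [[-0.997, 0.08, -0.003], [0.08, 0.997, -0.004], [0.002, -0.004, -1.0]]
ft_force: [-1.1, 0.8, 4.5]
grip_width: 0.0161
```

```bash
python3 tips.py 9
```

```text
[ 0.56409933  0.01578129 -0.01354713] 0.016078761524447968 [-1.05543333  0.82786394  4.49211803]
```

View pics/w9.png

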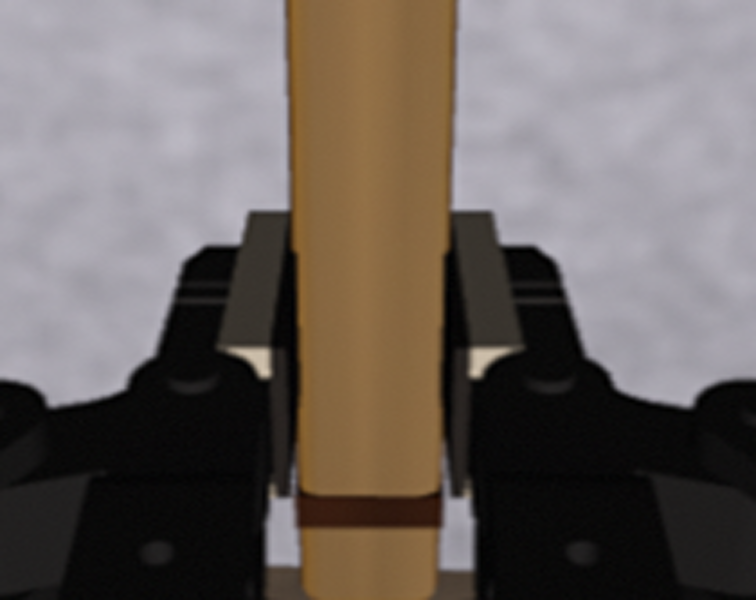

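The handle is held at 16 mm opening between the pads. Now I'll tilt about the head end in 3° steps, with a 1 mm lift.

Call:
apply_moves:
  plan:
    - {"tx":0,"ty":0,"tz":1,"rx":0,"ry":0,"rz":0,"jaw":-1}
    - {"tx":1,"ty":0,"tz":9.4,"rx":-0.004,"ry":-0.052,"rz":0,"jaw":-1}
    - {"tx":1.8,"ty":0,"tz":17.8,"rx":-0.008,"ry":-0.104,"rz":0,"jaw":-1}
    - {"tx":2,"ty":0,"tz":26.3,"rx":-0.0125,"ry":-0.157,"rz":0,"jaw":-1}
    - {"tx":2,"ty":0,"tz":26.3,"rx":-0.0125,"ry":-0.157,"rz":0,"jaw":-1}

```text
time_s: 7.2
position: [0.5653, 0.016, 0.0133]
tool_rot: [[-0.985, 0.081, 0.154], [0.079, 0.997, -0.016], [-0.155, -0.004, -0.988]]
ft_force: [-0.5, 0.2, -1.2]
grip_width: 0.0162
```

Run:
```python
from rig import env
from h import *
o=env.observe();print(o["position"],o["grip_width"],o["ft_force"],o["wrist_torque"])
im=env.get_image("side")["image"][:,:,::-1]
cv2.imwrite("pics/s10.png",cv2.resize(im[110:250,180:340],None,fx=4,fy=4,interpolation=cv2.INTER_CUBIC))
```

```text
[0.56533136 0.01597606 0.01325901] 0.016234443616795286 [-0.49569188  0.1742723  -1.18142976] [ 0.02902718  0.03228096 -0.02342851]
```

View pics/s10.png

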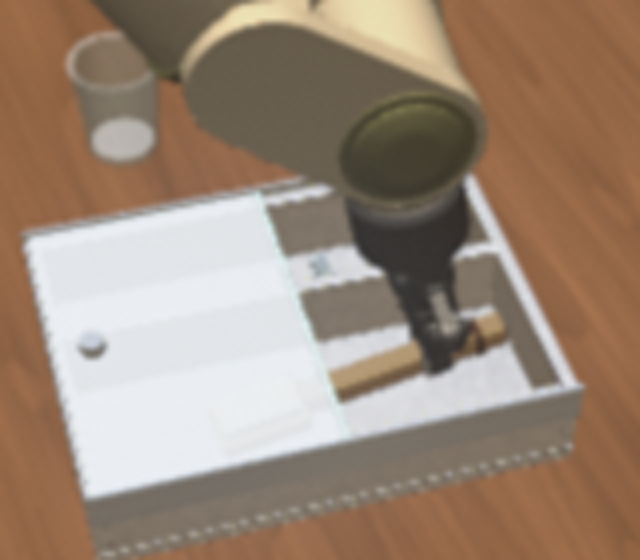

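The brush tilts with the gripper, the door is unmoved, and forces are about 1 N. Continuing to 20°.

Call:
apply_moves:
  plan:
    - {"tx":0,"ty":0,"tz":8.4,"rx":-0.004,"ry":-0.052,"rz":0,"jaw":-1}
    - {"tx":-0.8,"ty":0,"tz":16.9,"rx":-0.008,"ry":-0.104,"rz":0,"jaw":-1}
    - {"tx":-1.9,"ty":0,"tz":25.3,"rx":-0.0125,"ry":-0.157,"rz":0,"jaw":-1}
    - {"tx":-2.9,"ty":0,"tz":30.8,"rx":-0.015,"ry":-0.191,"rz":0,"jaw":-1}
    - {"tx":-2.9,"ty":0,"tz":30.8,"rx":-0.015,"ry":-0.191,"rz":0,"jaw":-1}
    - {"tx":-2.9,"ty":0,"tz":30.8,"rx":-0.015,"ry":-0.191,"rz":0,"jaw":-1}

```text
time_s: 7.85
position: [0.5632, 0.0157, 0.0433]
tool_rot: [[-0.938, 0.082, 0.336], [0.076, 0.997, -0.031], [-0.338, -0.003, -0.941]]
ft_force: [-0.1, 0.4, -0.9]
grip_width: 0.016
```

```bash
cat > chk.py <<'E'
from rig import env
from h import *
import sys
np.set_printoptions(precision=4,suppress=True)
o=env.observe();p=o["position"];print(o["time_s"],p,o["grip_width"],o["ft_force"],o["wrist_torque"])
R=np.array(o["tool_rot"])
d=env.get_image("side"); im=d["image"][:,:,::-1]
# model: brush in tool frame: tool x=-brush x, tool z=-brush z ; at grasp TCP was brush x=+0.055, underside z tool: TCP 25.5mm below floor
loc=lambda bx,by,bz: p+R@np.array([-(bx-.0548),by,-(bz+.0255)])
b={n:loc(*v) for n,v in dict(handle_end=(.105,0,0),handle_top=(.105,0,.02),head_end=(-.105,0,0),head_top=(-.105,0,.024),neck_top=(-.041,0,.024)).items()}
x0,y0,x1,y1,f=[int(v) for v in (sys.argv[2:7] if len(sys.argv)>2 else (180,90,360,250,4))]
big=cv2.resize(im[y0:y1,x0:x1],None,fx=f,fy=f,interpolation=cv2.INTER_CUBIC)
for n,v in b.items():
    q=proj(d,[v])[0]; print(n,v,q); cv2.circle(big,tuple(int(t) for t in ((q-[x0,y0]+.5)*f)),4,(0,0,255),1)
cv2.imwrite(f"pics/s{sys.argv[1]}.png",big)
E
python3 chk.py 11
```

```text
7.85 [0.5632 0.0157 0.0433] 0.01595366176281285 [-0.1368  0.385  -0.8696] [ 0.0351  0.1562 -0.0394]
handle_end [0.6017 0.0127 0.0842] [302.5781 184.9534]
handle_top [0.595  0.0133 0.103 ] [300.6607 180.6488]
head_end [0.4046 0.0286 0.0133] [233.6408 219.4733]
head_top [0.3966 0.0294 0.0359] [230.2415 214.8932]
neck_top [0.4566 0.0245 0.0575] [251.4534 204.2515]
```

View pics/s11.png

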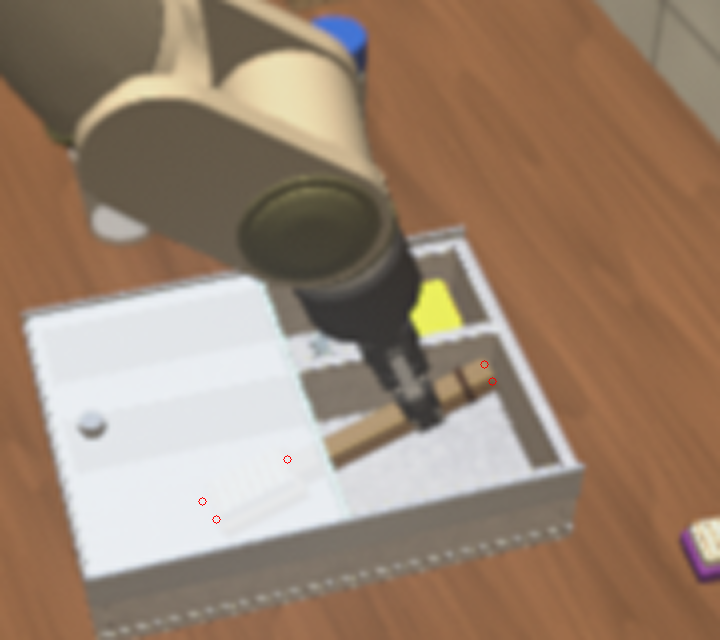

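```bash
python3 chk.py 12 222 170 312 232 8 >/dev/null
```

```text
(no output)
```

View pics/s12.png

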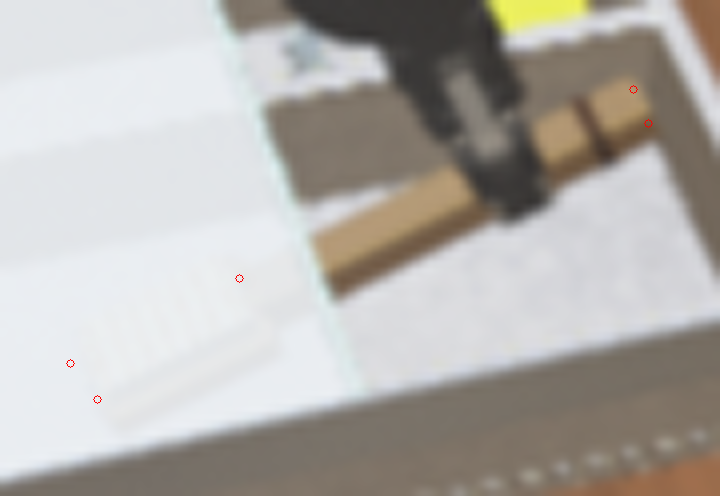

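The predicted brush points coincide with the picture: handle end at (640,105) in the crop, head end at (97,400) behind the door. That gives a tilt of 20°, handle end at 84 mm, and about 6 mm clearance to the door underside. Now I'll draw it out along its own axis.

Call:
apply_moves:
  plan:
    - {"tx":4.7,"ty":-0.4,"tz":1.7,"rx":0,"ry":0,"rz":0,"jaw":-1}
    - {"tx":9.4,"ty":-0.8,"tz":3.4,"rx":0,"ry":0,"rz":0,"jaw":-1}
    - {"tx":16.4,"ty":-1.4,"tz":5.9,"rx":0,"ry":0,"rz":0,"jaw":-1}
    - {"tx":23.5,"ty":-2,"tz":8.4,"rx":0,"ry":0,"rz":0,"jaw":-1}
    - {"tx":30.5,"ty":-2.5,"tz":10.9,"rx":0,"ry":0,"rz":0,"jaw":-1}
    - {"tx":37.5,"ty":-3,"tz":13.4,"rx":0,"ry":0,"rz":0,"jaw":-1}
    - {"tx":44.5,"ty":-3.6,"tz":16,"rx":0,"ry":0,"rz":0,"jaw":-1}
    - {"tx":44.5,"ty":-3.6,"tz":16,"rx":0,"ry":0,"rz":0,"jaw":-1}

```text
time_s: 8.75
position: [0.6089, 0.0119, 0.0597]
tool_rot: [[-0.938, 0.082, 0.338], [0.076, 0.997, -0.031], [-0.339, -0.004, -0.941]]
ft_force: [-0.4, 0.3, -1.9]
grip_width: 0.0164
```

```bash
python3 chk.py 13 222 150 332 232 7
```

```text
8.75 [0.6089 0.0119 0.0597] 0.01637530062152752 [-0.3654  0.2619 -1.9394] [ 0.0229  0.1859 -0.0363]
handle_end [0.6474 0.0089 0.1008] [318.7247 176.8798]
handle_top [0.6406 0.0095 0.1196] [317.0096 172.4647]
head_end [0.4505 0.0248 0.0295] [249.5848 211.6041]
head_top [0.4424 0.0255 0.0521] [246.4203 206.894 ]
neck_top [0.5024 0.0207 0.0738] [267.7084 196.1833]
```

View pics/s13.png

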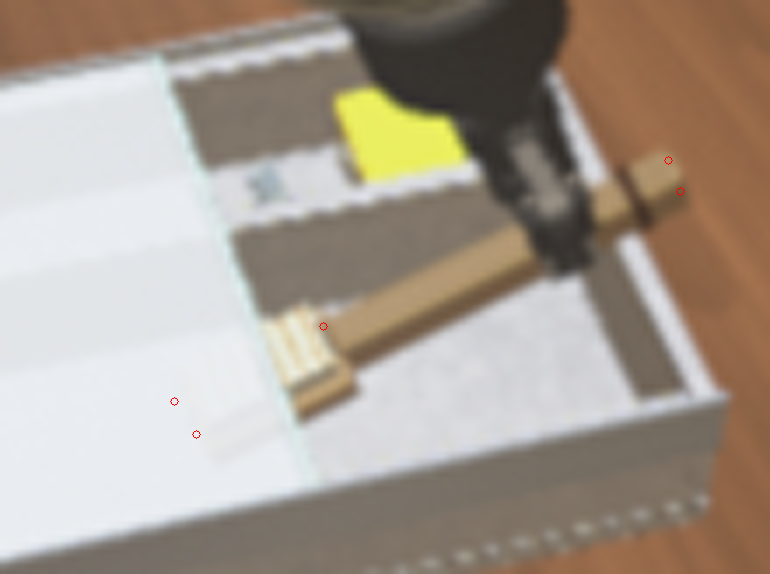

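The head is half out, the door has not moved, and the brush model still matches. Continuing the same line.

Call:
apply_moves:
  plan:
    - {"tx":4.7,"ty":-0.4,"tz":1.7,"rx":0,"ry":0,"rz":0,"jaw":-1}
    - {"tx":11.8,"ty":-1,"tz":4.2,"rx":0,"ry":0,"rz":0,"jaw":-1}
    - {"tx":18.8,"ty":-1.5,"tz":6.8,"rx":0,"ry":0,"rz":0,"jaw":-1}
    - {"tx":25.8,"ty":-2.1,"tz":9.3,"rx":0,"ry":0,"rz":0,"jaw":-1}
    - {"tx":32.8,"ty":-2.7,"tz":11.8,"rx":0,"ry":0,"rz":0,"jaw":-1}
    - {"tx":40,"ty":-3.2,"tz":14.4,"rx":0,"ry":0,"rz":0,"jaw":-1}
    - {"tx":47,"ty":-3.8,"tz":17,"rx":0,"ry":0,"rz":0,"jaw":-1}
    - {"tx":54,"ty":-4.4,"tz":19.5,"rx":0,"ry":0,"rz":0,"jaw":-1}
    - {"tx":58,"ty":-4.7,"tz":21,"rx":0,"ry":0,"rz":0,"jaw":-1}
    - {"tx":58,"ty":-4.7,"tz":21,"rx":0,"ry":0,"rz":0,"jaw":-1}

```text
time_s: 9.8
position: [0.6667, 0.0073, 0.0805]
tool_rot: [[-0.938, 0.082, 0.337], [0.076, 0.997, -0.031], [-0.339, -0.004, -0.941]]
ft_force: [0.0, 0.2, -0.9]
grip_width: 0.0164
```

```bash
python3 chk.py 14 222 140 342 232 6
```

```text
9.8 [0.6667 0.0073 0.0805] 0.016354340389144604 [ 0.028   0.185  -0.9457] [ 0.0044  0.1845 -0.0235]
handle_end [0.7051 0.0043 0.1215] [339.1558 166.6408]
handle_top [0.6984 0.0049 0.1403] [337.7188 162.0786]
head_end [0.5082 0.0202 0.0504] [269.7353 201.4734]
head_top [0.5001 0.0209 0.0729] [266.894  196.5852]
neck_top [0.5601 0.0161 0.0946] [288.2927 185.8309]
```

View pics/s14.png

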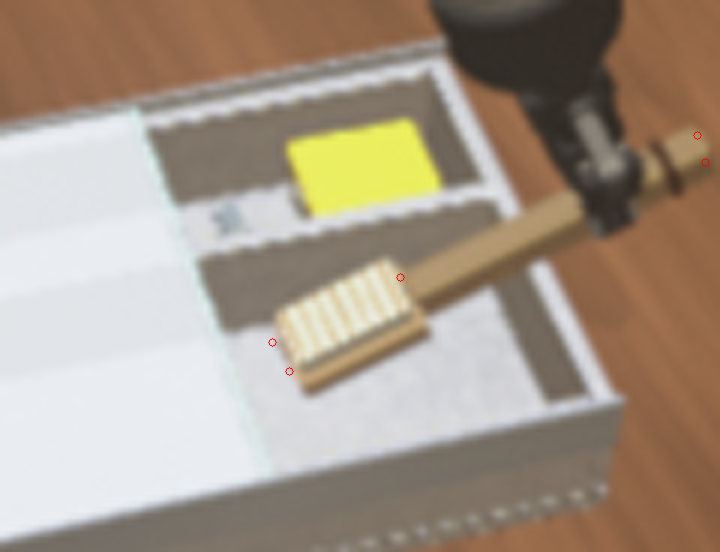

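The head is fully clear of the door. I'll lift straight up.

Call:
apply_moves:
  plan:
    - {"tx":0,"ty":0,"tz":5,"rx":0,"ry":0,"rz":0,"jaw":-1}
    - {"tx":0,"ty":0,"tz":15,"rx":0,"ry":0,"rz":0,"jaw":-1}
    - {"tx":0,"ty":0,"tz":30,"rx":0,"ry":0,"rz":0,"jaw":-1}
    - {"tx":0,"ty":0,"tz":45,"rx":0,"ry":0,"rz":0,"jaw":-1}
    - {"tx":0,"ty":0,"tz":60,"rx":0,"ry":0,"rz":0,"jaw":-1}
    - {"tx":0,"ty":0,"tz":75,"rx":0,"ry":0,"rz":0,"jaw":-1}
    - {"tx":0,"ty":0,"tz":90,"rx":0,"ry":0,"rz":0,"jaw":-1}
    - {"tx":0,"ty":0,"tz":105,"rx":0,"ry":0,"rz":0,"jaw":-1}
    - {"tx":0,"ty":0,"tz":120,"rx":0,"ry":0,"rz":0,"jaw":-1}
    - {"tx":0,"ty":0,"tz":135,"rx":0,"ry":0,"rz":0,"jaw":-1}
    - {"tx":0,"ty":0,"tz":145,"rx":0,"ry":0,"rz":0,"jaw":-1}
    - {"tx":0,"ty":0,"tz":145,"rx":0,"ry":0,"rz":0,"jaw":-1}

```text
time_s: 11.05
position: [0.6666, 0.0073, 0.2274]
tool_rot: [[-0.937, 0.082, 0.34], [0.075, 0.997, -0.031], [-0.341, -0.004, -0.94]]
ft_force: [0.8, -1.4, -1.1]
grip_width: 0.0163
```

Call:
apply_moves:
  plan:
    - {"tx":-2,"ty":0,"tz":2,"rx":0.003,"ry":0.035,"rz":0,"jaw":-1}
    - {"tx":-6,"ty":0,"tz":4,"rx":0.006,"ry":0.075,"rz":0,"jaw":-1}
    - {"tx":-10,"ty":0,"tz":6,"rx":0.009,"ry":0.115,"rz":0,"jaw":-1}
    - {"tx":-14,"ty":0,"tz":8,"rx":0.012,"ry":0.155,"rz":0,"jaw":-1}
    - {"tx":-18,"ty":0,"tz":10,"rx":0.015,"ry":0.195,"rz":0,"jaw":-1}
    - {"tx":-22,"ty":0,"tz":12,"rx":0.018,"ry":0.235,"rz":0,"jaw":-1}
    - {"tx":-26,"ty":0,"tz":14,"rx":0.022,"ry":0.275,"rz":0,"jaw":-1}
    - {"tx":-28,"ty":0,"tz":15,"rx":0.025,"ry":0.315,"rz":0,"jaw":-1}
    - {"tx":-30,"ty":0,"tz":15,"rx":0.028,"ry":0.344,"rz":0,"jaw":-1}
    - {"tx":-30,"ty":0,"tz":15,"rx":0.028,"ry":0.344,"rz":0,"jaw":-1}
    - {"tx":-30,"ty":0,"tz":15,"rx":0.028,"ry":0.344,"rz":0,"jaw":-1}
    - {"tx":-30,"ty":0,"tz":15,"rx":0.028,"ry":0.344,"rz":0,"jaw":-1}

```text
time_s: 12.25
position: [0.6364, 0.0074, 0.2422]
tool_rot: [[-0.997, 0.08, 0.003], [0.08, 0.997, -0.004], [-0.003, -0.004, -1.0]]
ft_force: [-0.4, 0.6, -1.1]
grip_width: 0.016
```

```bash
python3 chk.py 15 180 70 380 240 4
python3 - <<'E'
from rig import env
import cv2
im=env.get_image("top")["image"][:,:,::-1]; cv2.imwrite("pics/t15.png",im)
E
```

```text
12.25 [0.6364 0.0074 0.2422] 0.016023791799764528 [-0.369   0.6102 -1.1054] [ 0.0121 -0.073  -0.0011]
handle_end [0.6863 0.0035 0.2679] [340.1031 125.5733]
handle_top [0.6863 0.0035 0.2879] [341.1148 118.9672]
head_end [0.477  0.0203 0.2672] [257.9164 143.616 ]
head_top [0.4769 0.0204 0.2912] [257.7183 135.5949]
neck_top [0.5407 0.0153 0.2914] [284.0545 129.9036]
```

View pics/s15.png

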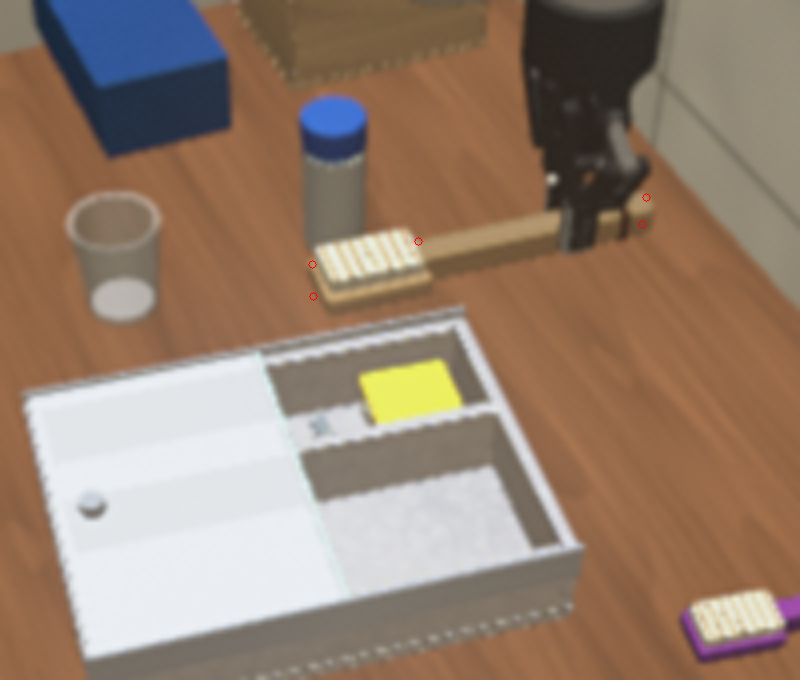

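View pics/t15.png

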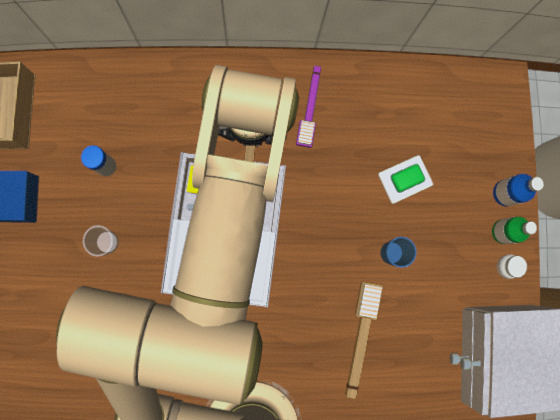

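The brush is held level, with both ends about 26 cm up. The door, box, clip, jar, tube holder, mug and soap look to be where they were. I'll settle briefly and hand in.

Call:
apply_moves:
  plan:
    - {"tx":0,"ty":0,"tz":0,"rx":0,"ry":0,"rz":0,"jaw":-1}
    - {"tx":0,"ty":0,"tz":0,"rx":0,"ry":0,"rz":0,"jaw":-1}
    - {"tx":0,"ty":0,"tz":0,"rx":0,"ry":0,"rz":0,"jaw":-1}
    - {"tx":0,"ty":0,"tz":0,"rx":0,"ry":0,"rz":0,"jaw":-1}
    - {"tx":0,"ty":0,"tz":0,"rx":0,"ry":0,"rz":0,"jaw":-1}

```text
time_s: 12.85
position: [0.6364, 0.0074, 0.2424]
tool_rot: [[-0.997, 0.08, 0.003], [0.08, 0.997, -0.004], [-0.003, -0.004, -1.0]]
ft_force: [-0.7, -0.7, -2.3]
grip_width: 0.0161
```

Run:
```python
from rig import env
o=env.observe();print(o["time_s"],o["position"],o["grip_width"],abs(o["qvel"]).max())
print(env.close_job())
```

```text
12.85 [0.63641042 0.00741267 0.24242975] 0.016149624906125083 0.12253001649737005
the job is handed in; nothing more can be done
None
```

I took the small wooden brush from the shelf by its handle and tilted it 20° with its head still under the door. I then drew it out along its own axis, lifted it and levelled it. The job was handed in at 12.85 s and gave no verdict.

**Last checks:**
- **Brush:** it is held at 16 mm jaw opening and 70 N, still and within a few degrees of level. Both ends are about 26–27 cm above the worktop, calculated from the arm's pose and in agreement with the side picture.
- **Tilt:** with the head end under the door, the handle end was at about 84 mm. That is only 4 mm over the required 80 mm, and it rose further as I pulled.
- **Surroundings:** in the side and top pictures the door and bystanders look unmoved. The arm hid the box and clip in the top view, so I judged those from the side view only. I did not re-measure any positions. The wrist force readings were about 2 N while tilting, drawing out and lifting, and about 5 N on closing.

**What disagreed:**
- **First grasp:** it closed on nothing, because the fingertips are about 30 mm behind the reported tool point, not at it. I measured this in the wrist camera, reopened and went 30 mm lower. The brush did not move.
- **Grip width:** the jaw reads 16 mm on a handle listed as 18 mm wide. I did not resolve this, but the brush stayed firm throughout.

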